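# Draw the telescoping gauge arm out to the marked reading and hold it

## Robot

A 6-joint arm with a two-finger parallel gripper is mounted at the origin on a cart in front of the work surface, level with it; the furniture and walls round the work are solid. World frame = base frame: x ahead of the robot, y to its left, z up, the work surface at z = 0. Lengths are in mm, angles in rad, forces in N, time in s.
With the tool pointing down it reaches from about 275 to 825 mm from the base axis. Payload 4.9 kg.
Tool frame: the origin (TCP) lies at the very end of the fingers, on their centre line; the grasp point (between the pads) lies 19 mm behind it (bot.hold_point_z is the z of the grasp point in the tool frame, in mm); z points along the fingers, y is the direction in which the jaws open and shut (so a half turn about z gives the same grasp; the last joint's range is limited). The gripper opens to 85 mm and grips with 20 to 120 N. Pads are 22 mm wide; open, the fingers measure 114 mm over their backs; the gripper's body (76 mm by 85 mm) begins 54 mm behind the grasp point. The pads swing forward as they close: fully open they stand 13 mm farther back than shut.
Start: joints at [1.006, 0.326, -0.193, 1.052, 0, 1.437], TCP at [229.676, 499.768, 231.281] pointing down, gripper open.
Joint ranges: [-2.65, 2.65], [-0.97, 1.79], [-1.3, 1.35], [-1.93, 2.1], [-1.47, 1.37], [-3.14, 3.14]. Speed limits (rad/s): [2.57, 2.57, 3.14, 3.14, 3.14, 3.14].

## Interface

Orientations are given as a unit quaternion [w, x, y, z].
In Python, from workcell import bot gives the robot as it stands.
- The arm moves only by the tool arm_command, never from a script. Its arguments are lists of equal length, an entry for each row: "fingers": the gripper's target within -1 to 1 (fully open at 1, half-way at 0, shut at -1); "xyz": the shift along the tool's x, y, z in units of 800 mm (1.0 is 800 mm), a list of three; "turn": the turn about the tool's z in units of 2 pi rad (1.0 is 2 pi rad). In form: {"fingers": [fingers, ...], "xyz": [[x, y, z], ...], "turn": [turn, ...]}. A call has 1 to 8 rows; each row is the pose to reach, as a shift and turn from the pose measured when the call began, along the tool's axes at that moment, turning the shorter way round; what a row does not reach only later rows make up. A row lasts 1/12 s, in which the tool goes at most 41.7 mm and 7.16 degrees, less where a joint would pass 70% of its speed; a pose out of reach is approached as far as the arm can. A call with a number of a shift or a turn outside -1 to 1 is refused whole. A call with a gripper value outside its range is refused whole. The fingers move at their own pace and stop on an object; the grip force is fixed at half the most. Time passes only in rows, so rows that repeat a pose let the fingers close. It gives the time, the measured TCP pose, the force and the opening at its end, in the units of the state.
- bot.get_state(): the state, without advancing time (a new reading comes with each control period).
- bot.grab_frame(name): name is "scene" or "top" or "wrist"; returns a dict with "frame" (420x560x3 uint8, red, green, blue), "depth" (420x560 float32, mm along the optical axis (not along the pixel's ray), 0 where there is no reading), "camera_matrix" (3x3 intrinsics, pixels), "R" (3x3) and "t" (3): a world point X has camera coordinates R X + t. Camera axes: x right, y down, z forward; pixel columns grow to the right and rows downward; lengths in mm; the calibration is good to about 2 mm. A picture is of the moment at which its call begins.
- bot.job_done(): hands the job in, once; it reports no verdict.
The state is a dict: "time": time; "q": joint angles; "joint_vel": joint speeds; "joint_torque": joint torques, N m; "tool_pos": TCP position; "tcp_rot": TCP orientation; "contact_force": force on the tool from outside, world axes, zero at the start; "torque": the same for the moment, N m; "finger_gap": finger opening in mm.
Only numpy, scipy, OpenCV 4.12 (cv2) and the standard library are available. Lean on these libraries where they do the work, as an engineer would, in place of code of your own. Each camera call takes 0.05 s, during which the arm holds its last target. There are 200 camera calls.

## Task

Set the telescoping length gauge on the bench to the reading marked by the red clip: take its black sliding head between the fingers so that the round green lock button on the side is squeezed fully in, and only then draw the arm out until the black pointer stands right at the middle of the red clip on the white scale. A spring pulls the arm back, so stay there and finish still holding the head, with the button squeezed in, the arm at rest and the pointer at the clip. Leave the beaker, timer, petri dish and slide carton round it where they are.

Things in the scene. Friction and masses are not known exactly. Their poses are not given: they have to be found in the camera images.
- gauge: Length gauge fixed to the bench: grey base plate 12 mm thick (x -265 to 165, y -52 to 64 mm), square aluminium outer tube 28 mm wide (x -250 to -90 mm), its axis 95 mm above the bench at y = 0; beside it the white scale rail. Origin on the bench under the tube axis. x: horizontal, the way the arm draws out; z up; y: from the tube towards scale and button.
- reading_arm (a joint): How far the arm is drawn out along the gauge's x (m): 0 home, where it starts and is locked with 1 mm of play by a steel tooth in a slot of the outer tube; at most 0.14. A spring pulls it home with 3 N (home) to 4.5 N (out), friction under 1 N. It comes out only with the lock button squeezed in 4 mm or more; let go, it slides back.
- lock_button (a joint): Travel of the lock button into the head, in m: 0 out, 0.006 fully in. Spring: 3.6 N at the start of the travel, 7.2 N fully in. It moves in the gauge's -y direction.
- grip (a point): Where to grip; moves with the arm. Centre of the black head with its button in, 95 mm above the bench. Head: 52 mm long (gauge x), 31 wide (y), 75 to 115 mm above the bench; plain ribbed face 15.75 mm from here to -y. Width over button 37.5 mm, 31.5 mm with it in. Grip from above, fingers closing along gauge y: one pad on the button, one on the ribbed face.
- button_face (a point): Centre of the outer face of the round green lock button, 22 mm in diameter, on the head's scale side (gauge +y), 95 mm above the bench; it looks to gauge +y and moves with the arm and the button.
- pointer (a point): Lower tip of the black pointer, a pin that hangs from a side bar on the arm 50 mm ahead (gauge x) of the head's centre; 60 mm above the bench, 12 mm above the scale, at gauge y = +45 mm. Moves with the arm.
- red_clip: Red clip on the white scale rail, fixed: 6 mm wide along the scale, 31 mm across; it marks the reading to set. Origin at its middle, level with the top of the scale; axes parallel to the gauge's. The rail is 175 x 26 mm, top 48 mm above the bench, centre line at gauge y = 46 mm, with ticks every 5 mm, the longest every 50 mm.
- clip_mark (a point): Middle of the top of the red clip, 51 mm above the bench, on the centre line of the scale; axes parallel to the gauge's. The pointer must stand over it: same gauge x. It lies 60 to 125 mm in gauge x from the pointer's home place.
- beaker: Bystander: small glass beaker, 45 mm in diameter, 57 mm high, loose; origin at the centre of its underside.
- timer: Bystander: white digital timer, 46 x 66 x 63 mm high, loose; origin at the centre of its underside.
- petri_dish: Bystander: petri dish, 74 mm in diameter, 18 mm high, loose; origin at the centre of its underside.
- slide_box: Bystander: small green and white slide carton, 55 x 82 x 32 mm high, loose; origin at the centre of its underside.

How it is judged:
By the outcome, as a careful person would: the job done as asked, in the order asked, and still so for the second after the job is handed in, while the arm keeps its last pose, push and grip.
It also fails if it takes over 42 s, if anything falls off the work surface, if the arm or the gripper's body presses on something with over 40 N, if the wrist force passes 120 N, or if a joint passes its speed limit or range.

## Working session

There is one attempt and no reset: what is moved stays moved. The work goes in short steps, Python scripts to look and compute and a tool call to move; the robot and the scene stay as the last step left them, time stands still between calls to the robot, and variables do not carry over. Pictures are saved under pics/ and viewed, about 8 in all and at most 12, crops included, and the job is handed in when it is done.

Besides the shell and the picture viewer there is one more tool, called after "Emit:" in YAML: its name, and indented under it one key for each argument. arm_command: Moves the arm, as the interface text tells. Shifts and turns lie within -1 to 1; 1 stands for 800 mm of shift or 2 pi rad of turn. Its arguments: {"type":"object","properties":{"fingers":{"type":"array","items":{"type":"number"}},"xyz":{"type":"array","items":{"type":"array","items":{"type":"number","minimum":-1,"maximum":1}}},"turn":{"type":"array","items":{"type":"number","minimum":-1,"maximum":1}}},"required":["fingers","xyz","turn"]}

```bash
mkdir -p pics; ls; cat > h.py <<'E'
from workcell import bot
import numpy as np, cv2
def ray(f,u,v,z):
    K,R,t=map(np.array,(f["camera_matrix"],f["R"],f["t"])); t=t.reshape(3)
    d=R.T@np.linalg.solve(K,[u,v,1.]); c=-R.T@t
    return c+d*(z-c[2])/d[2]
def pts(f):
    K,R,t=map(np.array,(f["camera_matrix"],f["R"],f["t"])); t=t.reshape(3)
    v,u=np.mgrid[:420,:560]; D=f["depth"]
    p=np.stack([(u-K[0,2])/K[0,0]*D,(v-K[1,2])/K[1,1]*D,D],-1)
    return (p-t)@R
def proj(f,X):
    K,R,t=map(np.array,(f["camera_matrix"],f["R"],f["t"])); p=K@(R@np.array(X)+t.reshape(3)); return p[:2]/p[2]
def save(f,n): cv2.imwrite(f"pics/{n}.png",cv2.cvtColor(f["frame"],cv2.COLOR_RGB2BGR))
E
python3 - <<'E'
from h import *
for n in("top","scene"):
    f=bot.grab_frame(n); save(f,n+"1"); print(n,-np.array(f["R"]).T@np.array(f["t"]).reshape(3))
    np.savez(n+"1.npz",**f)
s=bot.get_state(); print(s)
E
```

```text
pics
top [452.20380431  99.89260189 951.37196504]
scene [ -35.85863748 -293.65191609  819.73338954]
{'time': 0.1, 'q': array([ 1.00580388e+00,  3.26872630e-01, -1.93433294e-01,  1.05199090e+00,
       -2.91275328e-06,  1.43660197e+00]), 'joint_vel': array([ 0.00134567,  0.0001546 ,  0.00161078,  0.00189413, -0.00075878,
       -0.0002064 ]), 'joint_torque': array([ 4.22211770e-04, -4.44238579e+01,  2.63039070e+01,  7.89936661e-03,
       -1.75292676e-04, -5.69498923e-06]), 'tool_pos': array([229.4010855 , 499.33670336, 230.59777   ]), 'tcp_rot': array([-2.55603639e-04,  2.13737208e-01,  9.76890906e-01, -7.05366152e-04]), 'contact_force': array([-0.33058837,  0.5939052 , -0.55643579]), 'torque': array([-0.02359787,  0.00736656,  0.00285602]), 'finger_gap': 85.55003930316133}
```

View pics/top1.png

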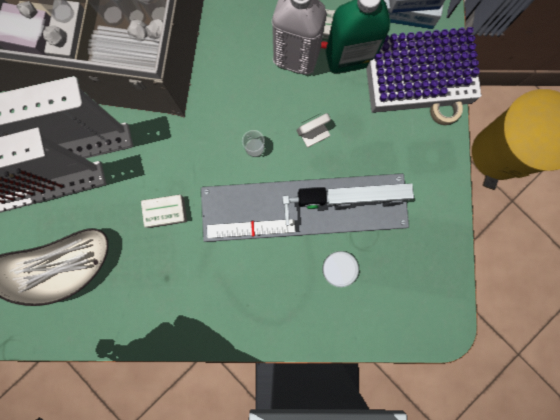

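View pics/scene1.png

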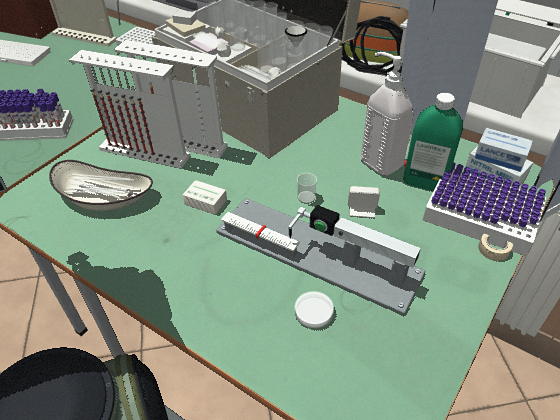

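The top view shows the head at about (312,198), the tube running right to (412,192) and the red clip at (253,229). The gauge x axis points left in this image. The beaker is at (254,144), the timer at (316,129), the petri dish at (341,269) and the carton at (162,211).

```bash
python3 - <<'E'
from h import *
f=dict(np.load("top1.npz")); P=pts(f); im=f["frame"].astype(int)
v,u=np.mgrid[:420,:560]; roi=(u>195)&(u<420)&(v>165)&(v<245)
hsv=cv2.cvtColor(f["frame"],cv2.COLOR_RGB2HSV)
def show(n,m):
    m=m&roi; k=cv2.connectedComponentsWithStats(m.astype(np.uint8)); i=1+np.argmax(k[2][1:,4]); m=k[1]==i
    print(n,m.sum(),k[2][i],k[3][i].round(2),"rect",cv2.minAreaRect(np.argwhere(m)[:,::-1].astype(np.float32)),"depthpt",np.median(P[m],0).round(1)); return m
bright=im.min(2)
t=show("tube",(bright>150)&(u>322)); 
h=show("head",(bright<60)&(hsv[...,2]<45)&(u>290)&(u<330)&(v<212))
c=show("clip",(im[...,0]>130)&(im[...,1]<70)&(im[...,2]<70))
s=show("scale",(bright>130)&(u<300)&(v>215))
pl=show("plate",(abs(P[...,2]-12)<5))
def line(m,z):
    X=np.array([ray(f,a,b,z) for b,a in np.argwhere(m)])[:,:2]; mu=X.mean(0); d=np.linalg.svd(X-mu,full_matrices=0)[2][0]; d*=np.sign(d[1]) or 1
    print("mean",mu.round(1),"dir",d.round(4),"yaw",np.degrees(np.arctan2(d[1],d[0])).round(2), "ext",((X-mu)@d).min().round(1),((X-mu)@d).max().round(1)); return mu,d
for n,m,z in(("tube",t,109),("head",h,115),("scale",s,48),("clip",c,51),("plate",pl,12)):
    print(n);line(m,z)
ups=cv2.resize(f["frame"][170:245,195:420],None,fx=3.5,fy=3.5,interpolation=2);cv2.imwrite("pics/c1.png",ups[...,::-1])
E
```

```text
tube 1243 [ 327  184   87   19 1243] [370.1  192.98] rect ((369.8280334472656, 192.97764587402344), (14.625136375427246, 86.00486755371094), 86.09950256347656) depthpt [580.9 -70.7 108.1]
head 445 [298 188  28  19 445] [311.96 196.36] rect ((311.4670104980469, 196.77423095703125), (17.481948852539062, 27.65326499938965), 87.39744567871094) depthpt [573.6  38.9 113.9]
clip 9 [252 221   2   8   9] [252.11 224.11] rect ((252.5, 224.5), (7.0, 1.0), 90.0) depthpt [526.  154.   50.4]
scale 1851 [ 203  216   97   25 1851] [246.18 226.02] rect ((250.69647216796875, 224.84854125976562), (23.943126678466797, 95.25648498535156), 86.05481719970703) depthpt [522.2 170.2  45.8]
plate 7863 [ 200  173  209   69 7863] [299.33 206.81] rect ((303.69915771484375, 206.98675537109375), (55.144264221191406, 205.8763427734375), 86.18592071533203) depthpt [560.5  62.8  11.2]
tube
mean [580.8 -70.8] dir [-0.0733  0.9973] yaw 94.21 ext -80.4 81.5
head
mean [572.9  39. ] dir [-0.0976  0.9952] yaw 95.6 ext -25.5 27.5
scale
mean [522.  165.7] dir [-0.0401  0.9992] yaw 92.3 ext -104.9 86.2
clip
mean [525.6 153.8] dir [-0.9989  0.0472] yaw 177.29 ext -6.3 7.8
plate
mean [565.7  57.9] dir [-0.0048  1.    ] yaw 90.27 ext -226.1 208.2
```

View pics/c1.png

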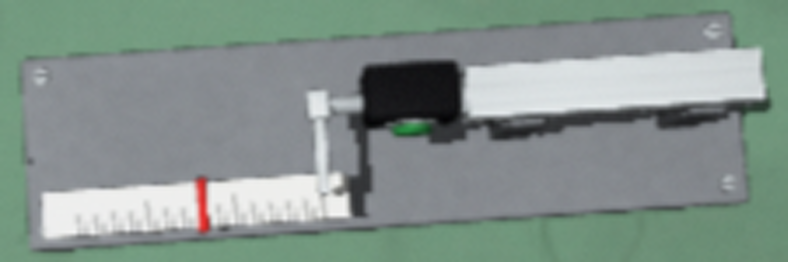

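The crop shows the clip's middle at full-image pixel (252.4, 228.3), the pointer tip near (291, 223), and the button on the near side of the head, facing the robot. I'll compute the gauge frame and the first move.

```bash
cat >> h.py <<'E'
from scipy.spatial.transform import Rotation as Ro
YAW=np.radians(93.9); GX=np.array([np.cos(YAW),np.sin(YAW),0]); GY=np.array([-GX[1],GX[0],0])
def plan(target, yang=3.9):
    s=bot.get_state(); q=s["tcp_rot"]; R=Ro.from_quat([q[1],q[2],q[3],q[0]]).as_matrix()
    d=R.T@(np.array(target)-s["tool_pos"]); a=np.degrees(np.arctan2(R[1,1],R[0,1])); w=(yang-a+90)%180-90
    print("t",s["time"],"pos",s["tool_pos"].round(1),"toolz",R[:,2].round(3),"shift/800",(d/800).round(4),"turn/2pi",round(-w/360,4),"yang",a.round(2),"gap",s["finger_gap"],"F",s["contact_force"].round(1))
E
python3 - <<'E'
from h import *
f=dict(np.load("top1.npz"))
c=ray(f,252.4,228.3,51)
for H in ([573,39,0],): print("clip",c.round(1),"draw",(c-H)@GX-50,"clip gy",(c-H)@GY)
g=dict(np.load("scene1.npz")); im=g["frame"].astype(int)
m=(im[...,0]>130)&(im[...,1]<70)&(im[...,2]<70);m[:215]=0;m[245:]=0;m[:,:240]=0;m[:,290:]=0
p=np.argwhere(m).mean(0)[::-1]; print(p, ray(g,*p,51).round(1))
plan([573,39,200])
E
```

```text
clip [517.2 153.1  51. ] draw 67.65108837076896 clip gy 47.8676392816611
[260.03703704 230.18518519] [517.7 153.5  51. ]
t 0.1 pos [229.4 499.3 230.6] toolz [-0.001 -0.001 -1.   ] shift/800 [-0.6306 -0.3434  0.0386] turn/2pi 0.1706 yang 65.32 gap 85.55003930316133 F [-0.3  0.6 -0.6]
```

Emit:
arm_command:
  fingers: [1,1,1,1,1,1,1,1]
  xyz:
    - [-0.63,-0.343,0]
    - [-0.63,-0.343,0]
    - [-0.63,-0.343,0]
    - [-0.63,-0.343,0]
    - [-0.63,-0.343,0]
    - [-0.63,-0.343,0]
    - [-0.63,-0.343,0]
    - [-0.63,-0.343,0]
  turn: [0.1706,0.1706,0.1706,0.1706,0.1706,0.1706,0.1706,0.1706]

```text
time: 0.77
tool_pos: [429.5, 230.6, 230.9]
tcp_rot: [0.0, 0.658, 0.753, -0.001]
contact_force: [0.1, 0.3, -0.0]
finger_gap: 85.3
```

```bash
python3 -c "
from h import *
plan([573,39,210])"
```

```text
t 0.7667 pos [429.5 230.6 230.9] toolz [-0.001 -0.001 -1.   ] shift/800 [-0.2613  0.1459  0.0262] turn/2pi 0.0105 yang 7.67 gap 85.27883811514344 F [ 0.1  0.3 -0. ]
```

Emit:
arm_command:
  fingers: [1,1,1,1,1,1,1,1]
  xyz:
    - [-0.261,0.146,0.026]
    - [-0.261,0.146,0.026]
    - [-0.261,0.146,0.026]
    - [-0.261,0.146,0.026]
    - [-0.261,0.146,0.026]
    - [-0.261,0.146,0.026]
    - [-0.261,0.146,0.026]
    - [-0.261,0.146,0.026]
  turn: [0.0105,0.0105,0.0105,0.0105,0.0105,0.0105,0.0105,0.0105]

```text
time: 1.43
tool_pos: [573.3, 37.7, 209.1]
tcp_rot: [-0.001, 0.684, 0.73, -0.001]
contact_force: [-0.7, 0.7, -0.4]
finger_gap: 85.4
```

```bash
python3 - <<'E'
from h import *
f=bot.grab_frame("wrist"); save(f,"w1"); np.savez("w1.npz",**f)
for n,X in dict(headc=[573,39,115],clip=[517.2,153.1,51]).items(): print(n,proj(f,X))
plan([573,39,210])
E
```

```text
headc [281.96901614 206.21561397]
clip [219.75637308  34.99404966]
t 1.4833 pos [572.5  38.9 209.4] toolz [-0.003 -0.001 -1.   ] shift/800 [ 0.0001  0.0006 -0.0008] turn/2pi -0.0002 yang 3.81 gap 85.49109162516199 F [-0.7  1.   0.5]
```

View pics/w1.png

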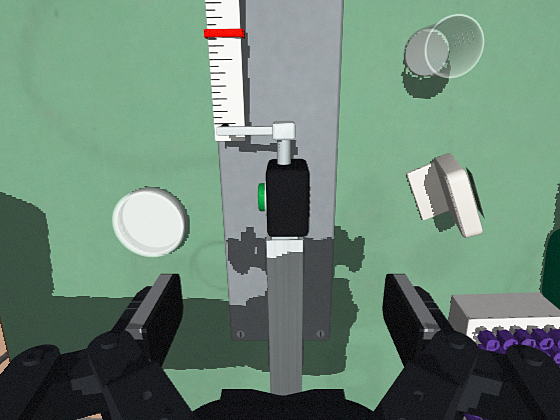

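The wrist view shows the head at about x 267-309, y 158-237, with the green button on its left side at (262,197). The clip is at (225,33). The head is a few pixels from its predicted place, so I'll refine from here.

```bash
python3 - <<'E'
from h import *
f=dict(np.load("w1.npz")); P=pts(f); v,u=np.mgrid[:420,:560]
im=f["frame"].astype(int)
roi=(u>240)&(u<330)&(v>145)&(v<250)
m=roi&(abs(P[...,2]-115)<4)&(im.max(2)<80)
X=P[m]; print("head top",m.sum(),X.mean(0).round(1)); print("rect",cv2.minAreaRect(X[:,:2].astype(np.float32)))
r=(im[...,0]>130)&(im[...,1]<70)&(im[...,2]<70)&(v<60)&(u>190)&(u<260)
q=np.argwhere(r)[:,::-1]; print("clip px",q.min(0),q.max(0),"depth med",np.median(P[r],0).round(1)," z51",ray(f,*((q.min(0)+q.max(0))/2),51).round(1))
t=(u>250)&(u<320)&(v>260)&(v<380)&(abs(P[...,2]-109)<4); T=P[t][:,:2]
# tube axis via per-row midpoints
mid=np.array([P[i][t[i]][:,:2].mean(0) for i in range(262,378) if t[i].sum()>10])
mu=mid.mean(0); d=np.linalg.svd(mid-mu)[2][0]; print("tube",mu.round(1),"yaw",np.degrees(np.arctan2(d[1],d[0]))%180)
E
```

```text
head top 2892 [576.8  42.1 114.8]
rect ((576.971435546875, 40.685813903808594), (30.77683448791504, 51.06784439086914), 4.602013111114502)
clip px [204  29] [243  36] depth med [519.9 155.   51. ]  z51 [520.1 155.   51. ]
tube [582.2 -62.1] yaw 94.3622107240788
```

```bash
sed -i 's/93.9/94.3/; s/yang=3.9/yang=4.3/' h.py; python3 -c "
from h import *
plan([575.5,40.5,76])"
```

```text
t 1.4833 pos [572.5  38.9 209.4] toolz [-0.003 -0.001 -1.   ] shift/800 [0.0019 0.0044 0.1667] turn/2pi -0.0013 yang 3.81 gap 85.49109162516199 F [-0.7  1.   0.5]
```

Emit:
arm_command:
  fingers: [1,1,1,1,1,1,1]
  xyz:
    - [0.002,0.0044,0.04]
    - [0.002,0.0044,0.08]
    - [0.002,0.0044,0.12]
    - [0.002,0.0044,0.15]
    - [0.002,0.0044,0.1665]
    - [0.002,0.0044,0.1665]
    - [0.002,0.0044,0.1665]
  turn: [-0.0013,-0.0013,-0.0013,-0.0013,-0.0013,-0.0013,-0.0013]

```text
time: 2.07
tool_pos: [574.2, 42.0, 76.0]
tcp_rot: [-0.002, 0.679, 0.734, -0.002]
contact_force: [0.1, -1.2, 0.8]
finger_gap: 85.8
```

```bash
python3 - <<'E'
from h import *
f=bot.grab_frame("wrist"); save(f,"w2"); np.savez("w2.npz",**f)
plan([575.5,40.5,76])
P=pts(f);im=f["frame"].astype(int);v,u=np.mgrid[:420,:560]
m=(abs(P[...,2]-115)<4)&(im.max(2)<80)&(abs(P[...,0]-576)<30)&(abs(P[...,1]-41)<40)
m=cv2.morphologyEx(m.astype(np.uint8),cv2.MORPH_OPEN,np.ones((5,5)))>0
print(m.sum(),cv2.minAreaRect(P[m][:,:2].astype(np.float32)))
E
```

```text
t 2.1167 pos [575.4  41.7  77. ] toolz [-0.003 -0.001 -1.   ] shift/800 [-0.0015 -0.      0.0013] turn/2pi 0.0002 yang 4.38 gap 85.44192679835727 F [0.7 0.5 0.5]
9921 ((576.8670043945312, 40.9584846496582), (30.887670516967773, 52.45412063598633), 4.408567905426025)
```

View pics/w2.png

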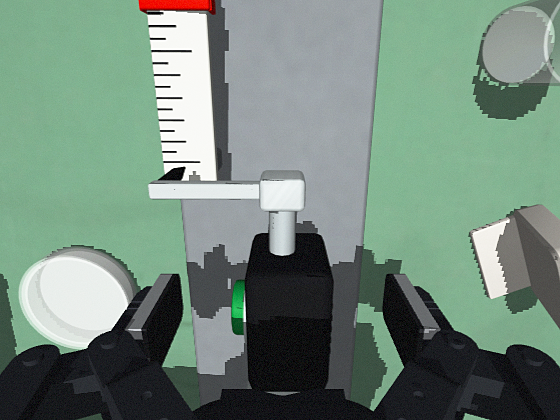

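The view shows the head midline at about x 288 and the pad midline at about x 283, so the head sits 1.5-2 mm to the tool's +y. The button lies level with the pads along gauge x. I'll shift 1.6 mm, then close.

Emit:
arm_command:
  fingers: [1,-1,-1,-1,-1,-1,-1,-1]
  xyz:
    - [-0.001,0.002,0.001]
    - [-0.001,0.002,0.001]
    - [-0.001,0.002,0.001]
    - [-0.001,0.002,0.001]
    - [-0.001,0.002,0.001]
    - [-0.001,0.002,0.001]
    - [-0.001,0.002,0.001]
    - [-0.001,0.002,0.001]
  turn: [0,0,0,0,0,0,0,0]

```text
time: 2.78
tool_pos: [576.4, 40.9, 76.7]
tcp_rot: [-0.001, 0.68, 0.734, -0.001]
contact_force: [-4.1, -0.8, 5.9]
finger_gap: 30.5
```

Emit:
arm_command:
  fingers: [-1,-1,-1,-1]
  xyz:
    - [0,0,0]
    - [0,0,0]
    - [0,0,0]
    - [0,0,0]
  turn: [0,0,0,0]

```text
time: 3.12
tool_pos: [576.4, 40.9, 76.7]
tcp_rot: [-0.001, 0.68, 0.733, -0.002]
contact_force: [-0.8, 0.6, 1.9]
finger_gap: 30.5
```

```bash
python3 - <<'E'
from h import *
f=bot.grab_frame("wrist"); save(f,"w3"); np.savez("w3.npz",**f)
plan([575.5,40.5,76])
E
```

```text
t 3.1667 pos [576.5  40.9  76.7] toolz [-0.004 -0.001 -1.   ] shift/800 [-0.0004 -0.0012  0.0009] turn/2pi 0.0002 yang 4.36 gap 29.977829091449305 F [-2.3 -1.4  1.9]
```

View pics/w3.png

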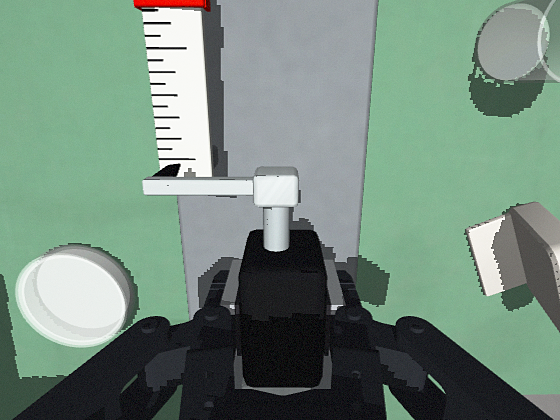

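The grip is closed: pads on both sides, no green showing outside the pad, and a gap of about 30.5 mm (fully in is 31.5). I'll start with a small test draw.

Emit:
arm_command:
  fingers: [-1,-1,-1,-1]
  xyz:
    - [0.004,0,0]
    - [0.008,0,0]
    - [0.012,0,0]
    - [0.012,0,0]
  turn: [0,0,0,0]

```text
time: 3.5
tool_pos: [575.7, 50.8, 76.7]
tcp_rot: [-0.001, 0.68, 0.734, -0.002]
contact_force: [-1.8, -2.5, 2.1]
finger_gap: 30.4
```

Emit:
arm_command:
  fingers: [-1,-1,-1,-1,-1,-1,-1]
  xyz:
    - [0.01,0,0]
    - [0.02,0,0]
    - [0.03,0,0]
    - [0.04,0,0]
    - [0.05,0,0]
    - [0.056,0,0]
    - [0.056,0,0]
  turn: [0,0,0,0,0,0,0]

```text
time: 4.08
tool_pos: [572.2, 96.8, 76.7]
tcp_rot: [-0.001, 0.679, 0.734, -0.001]
contact_force: [-0.5, -3.0, 2.1]
finger_gap: 30.3
```

```bash
python3 - <<'E'
from h import *
f=bot.grab_frame("wrist"); save(f,"w4"); np.savez("w4.npz",**f)
plan(np.array([576.5,40.9,76.7])+68*GX)
E
```

```text
t 4.1333 pos [572.3  96.3  76.7] toolz [-0.003 -0.001 -1.   ] shift/800 [ 0.0155  0.0001 -0.    ] turn/2pi 0.0003 yang 4.41 gap 30.209159531775022 F [-0.4 -2.2  2. ]
```

View pics/w4.png

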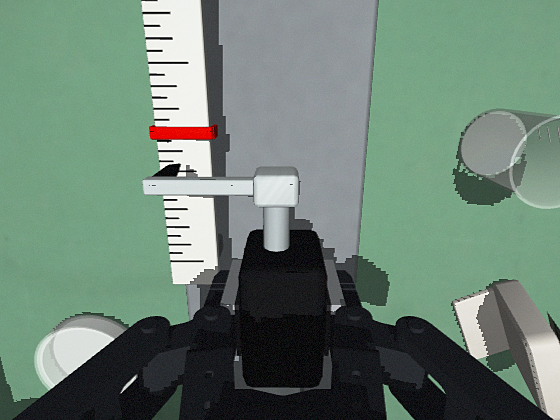

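The arm follows the hand. The clip is at (183,132) and the pointer's side bar at y 186. I'll measure what remains within this one frame, which cancels calibration offsets.

```bash
python3 - <<'E'
from h import *
f=dict(np.load("w4.npz")); P=pts(f);im=f["frame"].astype(int);v,u=np.mgrid[:420,:560]
r=(im[...,0]>130)&(im[...,1]<70)&(im[...,2]<70)&(v>100)&(v<160)&(u<240)&(abs(P[...,2]-51)<2)
C=np.array(cv2.minAreaRect(P[r][:,:2].astype(np.float32))[0]); print("clip rect",cv2.minAreaRect(P[r][:,:2].astype(np.float32)),np.median(P[r],0))
m=(abs(P[...,2]-115)<3)&(im.max(2)<80)&(u>235)&(u<335)&(v>225)&(v<385)
m=cv2.morphologyEx(m.astype(np.uint8),cv2.MORPH_OPEN,np.ones((5,5)))>0
rc=cv2.minAreaRect(P[m][:,:2].astype(np.float32)); print("head",rc)
H=np.array(rc[0]); X=np.r_[H,0]; c=np.r_[C,0]
print("remaining by head",(c-X)@GX-50,"gy",(c-X)@GY)
b=(im.min(2)>150)&(u>150)&(u<245)&(v>170)&(v<200)&(P[...,2]>70)
print("bar",b.sum(),np.median(P[b],0).round(1),"x rel head",(np.median(P[b],0)-X)@GX, "z",np.percentile(P[b][:,2],[5,50,95]))
tip=np.r_[H,60]+50*GX+45*GY; print("tip px",proj(f,tip),"cam",(-f["R"].T@f["t"].reshape(3)).round(1))
cv2.imwrite("pics/c4.png",cv2.resize(f["frame"][100:220,120:320],None,fx=4,fy=4,interpolation=2)[...,::-1])
E
```

```text
clip rect ((519.9177856445312, 155.2335662841797), (30.437671661376953, 5.458007335662842), 4.370665550231934) [519.99569377 155.30348953  51.01639101]
head ((572.7166748046875, 97.23694610595703), (33.91885757446289, 49.78667449951172), 3.8366010189056396)
remaining by head 11.792160923499289 gy 48.301754595954954
bar 1410 [538.7 143.9  98.1] x rel head 49.05619125875623 z [97.08300062 98.11340979 99.08255229]
tip px [184.85163797 161.36185978] cam [566.3 181.8 219.4]
```

View pics/c4.png

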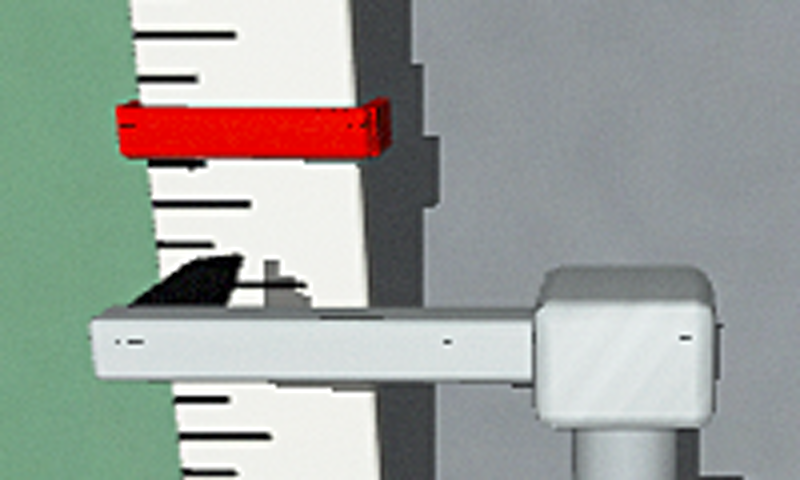

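The black pointer tip is visible in the crop at (240,257), which is full-image pixel (180.0, 164.3), so I can measure it directly.

```bash
python3 - <<'E'
from h import *
f=dict(np.load("w4.npz")); P=pts(f);c=np.array([519.95,155.27,51])
for p in((180,164.3),(179,164.8)):
    T=ray(f,*p,60); print(T.round(1),"remaining",((c-T)@GX).round(2),"gy diff",((c-T)@GY).round(2))
for uu in(174,177,179): print([tuple(P[vv,uu].round(1)) for vv in(165,167,169)])
E
```

```text
[521.9 142.2  60. ] remaining 13.21 gy diff 0.92
[521.4 141.9  60. ] remaining 13.44 gy diff 0.44
[(np.float64(522.5), np.float64(144.6), np.float64(71.6)), (np.float64(523.7), np.float64(144.7), np.float64(75.5)), (np.float64(524.2), np.float64(144.3), np.float64(77.4))]
[(np.float64(523.0), np.float64(143.9), np.float64(68.7)), (np.float64(524.0), np.float64(144.0), np.float64(72.4)), (np.float64(524.3), np.float64(143.4), np.float64(73.6))]
[(np.float64(523.1), np.float64(143.4), np.float64(66.2)), (np.float64(523.0), np.float64(142.4), np.float64(65.9)), (np.float64(523.5), np.float64(141.9), np.float64(67.6))]
```

Emit:
arm_command:
  fingers: [-1,-1,-1,-1,-1,-1]
  xyz:
    - [0.008,0,0]
    - [0.0155,0,0]
    - [0.0155,0,0]
    - [0.0155,0,0]
    - [0.0155,0,0]
    - [0.0155,0,0]
  turn: [0,0,0,0,0,0]

```text
time: 4.63
tool_pos: [571.4, 108.5, 76.7]
tcp_rot: [-0.001, 0.679, 0.734, -0.001]
contact_force: [-0.2, -2.5, 2.0]
finger_gap: 30.3
```

```bash
python3 - <<'E'
from h import *
f=bot.grab_frame("wrist"); save(f,"w5"); np.savez("w5.npz",**f)
plan(np.array([576.5,40.9,76.7])+68*GX)
s=bot.grab_frame("scene"); np.savez("s5.npz",**s)
a=cv2.resize(f["frame"][120:220,120:280],None,fx=5,fy=3.0,interpolation=2)
p=proj(s,[520,155,60]).astype(int); print(p)
b=cv2.resize(s["frame"][p[1]-30:p[1]+30,p[0]-80:p[0]+80],None,fx=5,fy=5,interpolation=2)
cv2.imwrite("pics/c5.png",np.vstack([a,b])[:600,...,::-1])
E
```

```text
t 4.6833 pos [571.4 108.5  76.7] toolz [-0.003 -0.001 -1.   ] shift/800 [ 0.0003  0.0001 -0.    ] turn/2pi 0.0003 yang 4.4 gap 30.615299887230584 F [ 0.3 -3.1  1.8]
[259 226]
```

View pics/c5.png

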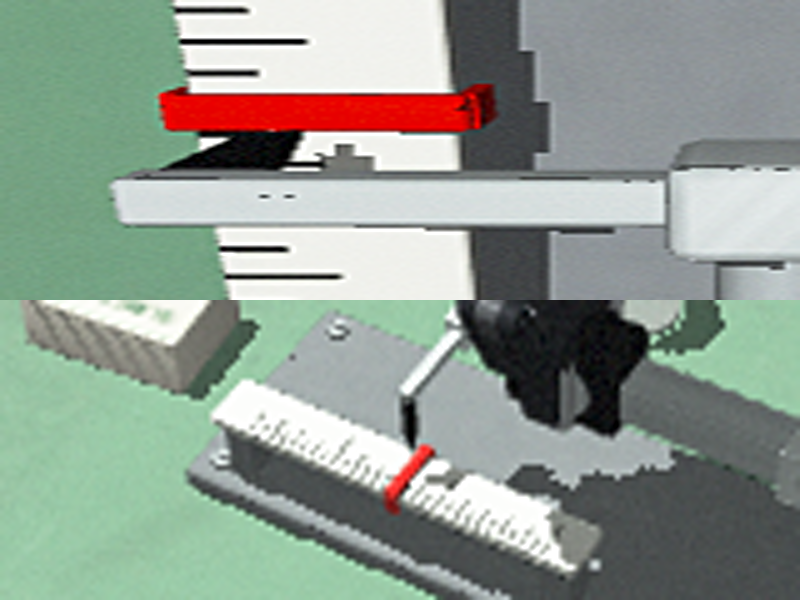

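In the wrist crop the tip is at (303,131), full-image (180.6, 163.7), right at the clip's near edge. Seen obliquely, that is about over the clip. In the scene crop the tip is at (411,147), full-image about (261.2, 225.4). Triangulating:

```bash
python3 - <<'E'
from h import *
f=dict(np.load("w5.npz")); P=pts(f);im=f["frame"].astype(int);v,u=np.mgrid[:420,:560]
r=(im[...,0]>130)&(im[...,1]<70)&(im[...,2]<70)&(v>140)&(v<170)&(u<240)&(abs(P[...,2]-51)<1)
R=cv2.minAreaRect(P[r][:,:2].astype(np.float32)); c=np.r_[R[0],51]; print("clip",R)
T=ray(f,180.6,163.7,60); print("wrist tip",T.round(1),"remaining",((c-T)@GX).round(2),((c-T)@GY).round(2))
k=(im.max(2)<60)&(u>150)&(u<185)&(v>160)&(v<178); 
for z in (62,66,70,75,80):
    b=k&(abs(P[...,2]-z)<2); 
    if b.sum(): print(z,b.sum(),"front surf remaining",np.median((c-P[b])@GX).round(2), "y",np.median((c-P[b])@GY).round(2))
s=dict(np.load("s5.npz")); im=s["frame"].astype(int)
r=(im[...,0]>130)&(im[...,1]<70)&(im[...,2]<70);r[:215]=0;r[245:]=0;r[:,:240]=0;r[:,290:]=0
p=np.argwhere(r).mean(0)[::-1]; cs=ray(s,*p,50.5); T=ray(s,261.2,225.2,60)
print("scene clip",p,cs.round(1),"tip",T.round(1),"remaining",((cs-T)@GX).round(2),((cs-T)@GY).round(2))
E
```

```text
clip ((520.2197265625, 155.2188720703125), (30.400331497192383, 6.011523723602295), 4.511258125305176)
wrist tip [521.3 154.2  60. ] remaining 1.13 0.98
62 1 front surf remaining 0.52 y 1.24
66 7 front surf remaining 0.31 y 1.34
70 12 front surf remaining -0.27 y 2.11
75 43 front surf remaining -0.38 y 2.86
80 50 front surf remaining -0.77 y 2.62
scene clip [260.21428571 230.10714286] [518.4 153.6  50.5] tip [523.7 154.5  60. ] remaining -0.43 5.33
```

The estimates of what remains range from -0.4 to +1.1 mm. One last measurement from the same frame, using the bar's top face (same gauge x as the pin) and the pin's width.

```bash
python3 - <<'E'
from h import *
f=dict(np.load("w5.npz")); P=pts(f);im=f["frame"].astype(int);v,u=np.mgrid[:420,:560]
c=np.array([520.2,155.22,51]); A=(c-P)@GX; B=(P-c)@GY
b=(im.min(2)>100)&(u>145)&(u<250)&(v>165)&(v<205)&(P[...,2]>85)
zt=np.median(P[b][:,2]); t=b&(abs(P[...,2]-zt)<1.5)
L=[(A[:,x][t[:,x]].min(),A[:,x][t[:,x]].max()) for x in range(155,245,10) if t[:,x].any()]
L=np.array(L); print("bar top z",zt,"edges",L.round(2).tolist(),"mid",L.mean().round(2))
k=(im.max(2)<60)&(u>140)&(u<190)&(v>158)&(v<178)&(P[...,2]>58)&(P[...,2]<94)
for z in range(62,94,4):
    q=k&(abs(P[...,2]-z)<2)
    if q.sum()>2: print(z,q.sum(),"gy",np.percentile(B[q],[2,98]).round(1),"front",np.percentile(A[q],[2,20]).round(2))
h=(abs(P[...,2]-115)<2)&(im.max(2)<80)&(u>265)&(u<300)&(v>225)&(v<385)
print("head front edge-> remaining",(np.percentile(A[h],0.5)-26+2-0).round(2)-0,"(=A_front-24)", "back",np.percentile(A[h],99.5).round(2))
E
```

```text
bar top z 97.99959082092504 edges [[-1.52, 3.77], [-1.68, 3.7], [-1.68, 3.39], [-1.62, 3.58], [-1.71, 3.24], [-1.93, 4.36], [-1.71, 3.68], [-1.34, 4.17], [-1.33, 4.12]] mid 1.08
66 7 gy [-1.9 -0.8] front [-0.45 -0.39]
70 12 gy [-2.9 -0.9] front [-1.37 -1.12]
74 35 gy [-3.5  0.5] front [-1.7  -1.41]
78 47 gy [-3.7  0.1] front [-1.72 -1.39]
82 44 gy [-3.8  0. ] front [-1.82 -1.61]
86 39 gy [-3.4  0.2] front [-1.81 -1.64]
90 25 gy [-2.6  0.3] front [-1.88 -1.71]
head front edge-> remaining 1.8 (=A_front-24) back 73.56
```

These agree on about 0.9 mm more: bar middle +1.1, tip ray +1.1, pin axis about +0.6. I'll make a final 0.9 mm nudge.

Emit:
arm_command:
  fingers: [-1,-1,-1,-1,-1,-1,-1,-1]
  xyz:
    - [0.0011,0,0]
    - [0.0011,0,0]
    - [0.0011,0,0]
    - [0.0011,0,0]
    - [0.0011,0,0]
    - [0.0011,0,0]
    - [0.0011,0,0]
    - [0.0011,0,0]
  turn: [0,0,0,0,0,0,0,0]

```text
time: 5.4
tool_pos: [571.3, 109.3, 76.7]
tcp_rot: [-0.001, 0.679, 0.734, -0.001]
contact_force: [-0.6, -5.1, 2.2]
finger_gap: 30.5
```

```bash
python3 - <<'E'
from h import *
f=bot.grab_frame("wrist"); np.savez("w6.npz",**f)
plan(np.array([576.5,40.9,76.7])+69*GX)
P=pts(f);im=f["frame"].astype(int);v,u=np.mgrid[:420,:560]
r=(im[...,0]>130)&(im[...,1]<70)&(im[...,2]<70)&(v>140)&(v<180)&(u<240)&(abs(P[...,2]-51)<1)
R=cv2.minAreaRect(P[r][:,:2].astype(np.float32)); c=np.r_[R[0],51]; print(R)
A=(c-P)@GX
t=(im.min(2)>100)&(u>145)&(u<250)&(v>165)&(v<205)&(abs(P[...,2]-98)<1.5)
L=np.array([(A[:,x][t[:,x]].min(),A[:,x][t[:,x]].max()) for x in range(155,245,6) if t[:,x].any()]);print("bar mid",L.mean(0),L.mean())
top=bot.grab_frame("top"); save(top,"top6")
d=cv2.absdiff(top["frame"],np.load("top1.npz")["frame"]).max(2)
for n,(x,y) in dict(beaker=(254,144),timer=(316,129),petri=(341,269),carton=(162,211)).items(): print(n,(d[y-20:y+20,x-22:x+22]>40).sum())
a=cv2.resize(f["frame"],(560,420)); cv2.imwrite("pics/c6.png",cv2.resize(f["frame"][120:400,120:400],None,fx=2.1,fy=2.1,interpolation=2)[...,::-1])
E
```

```text
t 5.45 pos [571.3 109.3  76.7] toolz [-0.003 -0.001 -1.   ] shift/800 [ 0.0005  0.     -0.    ] turn/2pi 0.0003 yang 4.4 gap 30.510661258177564 F [-1.1 -4.7  1.7]
((519.8214721679688, 155.33990478515625), (29.601022720336914, 5.693167209625244), 4.33327579498291)
bar mid [-2.38906608  3.17877005] 0.39485198143023903
beaker 406
timer 577
petri 1185
carton 0
```

View pics/c6.png

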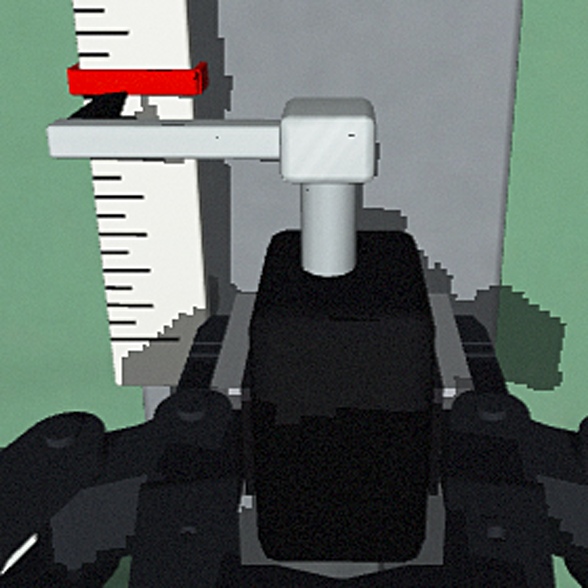

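The final view shows the head held between the pads with no green showing, and the pointer tip at the clip. What remains is 0.0 to 0.4 mm. The arm was never near the bystanders, so their pixel changes come from the robot's own shadow and occlusion. I'm handing in.

```bash
python3 -c "
from workcell import bot
print(abs(bot.get_state()['joint_vel']).max()); bot.job_done()"
```

```text
0.0026952317926220042
the job is handed in; nothing more can be done
```

I gripped the black head from above with one pad on the green button and one on the ribbed face. Once it was squeezed shut, I drew the arm out about 69 mm to the red clip. I handed the job in at about 5.5 s, still holding the head.

**Last checks**
- **Grip:** the gap held steady at about 30.5 mm. The stated width with the button fully in is 31.5 mm, and no green shows in the wrist view.
- **Rest:** the arm was at rest, with a force of about 5 N, close to the stated 3–4.5 N spring pull plus friction.
- **Pointer:** the middle of the pointer's side bar is 0.4 mm short of the clip's middle by wrist-camera depth. The pin itself works out nearer zero, from a measurement made before the last 0.9 mm nudge.

**What disagreed**
- **Scene camera:** its view is coarse, about 2 mm per pixel. Before that nudge it put the pointer 0.4 mm past the clip, while the wrist view put it 0.6–1.1 mm short. I trusted the wrist view.
- **Bystanders:** comparing top views before and after showed pixel changes around the beaker, timer and petri dish, and none at the carton. I put these down to the robot blocking the view and casting shadows. The gripper's path kept clear of all four objects, but I did not re-measure their positions.

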